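# Swing a marble plinth into its display corner and set the cactus under glass

## Robot

A 6-joint arm with a two-finger parallel gripper is mounted at the origin on the work surface. World frame = base frame: x ahead of the robot, y to its left, z up, the work surface at z = 0. Lengths are in m, angles in rad, forces in N, time in s.
With the tool pointing down it reaches from about 0.375 to 0.9 m from the base axis. Payload 3.1 kg.
Tool frame: the origin (TCP) lies at the very end of the fingers, on their centre line; the grasp point (between the pads) lies 19 mm behind it; z points along the fingers, y is the line along which they close (so a half turn about z gives the same grasp; the last joint's range is limited). The gripper opens to 87 mm and grips with 3 to 60 N. Pads are 19 mm wide; open, the fingers measure 117 mm over their backs; the gripper's body (75 mm by 190 mm) begins 51 mm behind the grasp point.
Start: joints at [1.081, 0.527, 1.433, -0, 1.181, -0.178], TCP at [0.192, 0.595, 0.223] pointing down, gripper open.
Joint ranges: [-3.08, 3.08], [-0.75, 2.2], [0.22, 2.44], [-1.43, 4.57], [0, 2.65], [-2.85, 2.85]. Speed limits (rad/s): [2.79, 2.79, 3.14, 3.14, 3.14, 3.14].

## Interface

Orientations are given as a 3x3 rotation matrix whose columns are the frame's x, y, z axes.
In Python, from workcell import ctrl gives the robot as it stands. The module is installed in compiled form; this text tells all that it offers. Calls block until the motion is done:
- ctrl.reach(position, orientation): joint-space move of the TCP to a pose.
- ctrl.movel(position, rotation=None, max_speed=0.15, max_force=None): straight line of the TCP; rotation=None keeps the orientation; max_speed is the mean speed in m/s. With max_force (N) it stops when the force on the tool has changed by that much, and returns True; else False.
- ctrl.move_joints(angles): joint-space move.
- ctrl.release() and ctrl.close(effort=None): open the fingers fully, or close them until they stop; effort is the grip in N (None keeps the last).
- ctrl.wait(seconds).
- ctrl.ik(position, orientation): joint angles nearest the present ones, or None.
- ctrl.get_state(): the state.
- ctrl.capture(name): name is "scene" or "top" or "wrist"; returns a dict with "img" (384x512x3 uint8, blue, green, red), "fovy" (degrees; the focal length in pixels is half the picture's height over the tangent of half this angle, whatever the lens; pixels are square), "cx", "cy" (the principal point, pixels), "xyz" and "orientation" of the camera in the world; the wrist camera has in their place "mount" (4x4, takes a point from camera to tool coordinates, whose origin is the TCP and whose axes are the flange's). Camera axes: x right, y down, z forward; pixel columns grow to the right and rows downward; lengths in m; the calibration is good to about 2 mm. A picture is of the moment at which its call begins: read the wrist's pose just before it. There is no depth.
A pose or a line that the arm cannot do raises ctrl.Unreachable and nothing moves.
- ctrl.finish_job(): hands the job in; it is judged then, once.
The state is a dict: "time": time; "joint_pos": joint angles; "joint_velocities": joint speeds; "tau": joint torques, N m; "tool_pos": TCP position; "ee_rot": TCP orientation; "force": force on the tool from outside, world axes, zero at the start; "ft_torque": the same for the moment, N m; "opening": finger opening in m; "finger_force": force on a finger pad.
Only numpy, scipy, OpenCV 4.12 (cv2) and the standard library are available. Lean on these libraries where they do the work, as an engineer would, in place of code of your own. Each camera call takes 0.05 s, during which the arm holds its last target. There are 200 camera calls.

## Task

The square dark marble plinth is too wide to grip, so without lifting it push it against the gallery's free end post and let it pivot there through a quarter turn into the gallery, so that its brass nameplate faces the room (away from the robot), and slide it fully home, flush against both wooden rails. Then stand the little potted cactus upright in the middle of the plinth and lower the glass dome over it, without knocking the cactus, until it sits level in the plinth's round recess. Set the dome down softly, let go of everything, and leave the other things on the console where they are.

Things in the scene. Friction and masses are not known exactly. Their poses are not given: they have to be found in the camera images.
- gallery: Fixed L-shaped gallery, brown wooden rails 16 mm wide, 18 mm high. Origin: console top, at the middle of the plinth's home (home, the plinth's origin and axes match these); +x to the room (away from the robot), z up. Back rail (robot's side): inner face x = -65 mm, from y = -100 (end post) to y = +73. End rail: inner face y = +65 mm, from x = -73 to x = +60. Sides +x and -y are open.
- post: The gallery's free end post, fixed: upright brass post, 16 mm in diameter, 62 mm high with its 18 mm ball, at (-73, -100) mm in the gallery's frame, its inner side flush with the back rail's inner face. Origin on its axis at the console top; axes as the gallery's. Like posts stand at the corner (-73, 73) and at the end rail's end (60, 73).
- plinth: Loose square dark grey marble plinth, 130 x 130 x 24 mm, about 0.75 kg, slides on the console. Origin at the centre of its underside. Round recess in the middle of its top: 100 mm wide, 4 mm deep (cream felt floor at z = 20 mm). Brass nameplate on its +x side, seen from above too. It starts on the -y side of the end post; to come home it turns a quarter turn anticlockwise seen from above.
- nameplate (a point): Middle of the plinth's nameplate side, 65 mm from its centre along its +x, 12 mm up. At the start this side faces about the gallery's -y; the opposite side faces the end post, some 3 to 55 mm clear of it, and pushed along the gallery's +y would meet the post about 25 to 50 mm from its middle, on the robot's side.
- cactus_pot (a point): Faux cactus (green, pink flower) in a solid blush ceramic pot, 0.12 kg. Point on the pot's axis 30 mm above its underside, where it can be gripped: pot straight, 40 mm in diameter, up to 42 mm, with a 42 mm rim up to 47 mm; the cactus 30 mm in diameter, top at 76 mm. z up along the axis. Standing in the plinth's recess, this point is 50 mm above the plinth's underside.
- dome_knob (a point): Clear glass dome, brass foot ring, 0.30 kg. Point: centre of its round wooden knob, on the axis, 130 mm above the rim it stands on. Knob 24 mm in diameter, 22 mm high, its underside 14 mm above the glass. Glass 89 mm outside, 83 inside diameter; 105 mm high, 101 inside. z up. Fits the recess with 5 mm to spare all round; seated, this point is 150 mm above the plinth's underside.
- bowl: Blush ceramic bowl, 150 mm wide, 60 mm high; bystander. Origin at the centre of its underside.
- case_low: Lower brown sunglasses case, 162 x 66 x 45 mm; bystander. Origin at the centre of its underside.
- case_top: Dark sunglasses case of the same size on top of the brown one; bystander. Origin at the centre of its underside.
- keyring: Steel keyring with three flat keys, about 85 mm long, 6 mm high; bystander. Origin at the ring's centre, keys towards its +x.
- candle: Cream candle jar with a wooden lid, 75 mm in diameter, 82 mm high; bystander. Origin at the centre of its underside.
- spray: Amber glass bottle with a black cap, 38 mm in diameter, 115 mm high; bystander. Origin at the centre of its underside.
- book: Closed book lying flat, 150 x 210 x 22 mm; bystander. Origin at the centre of its underside.

How it is judged:
On the way, in this order (a step that is already met when the one before it is completed fails the run):
1. the plinth, flat on the console, is part-way through its quarter turn (20 to 70 degrees short of it) while it bears against the gallery's free end post (contact force between plinth and post above 0.2 N and angle between the x axis of plinth and the x axis of gallery, either way round between 0.35 and 1.22 rad and angle between plinth's own z axis and vertical below 0.06 rad), for 0.04 s.
2. the plinth is home: within 5 mm of both rails, square to them within 3.5 degrees, nameplate to the room, and let go (x of plinth in the frame of gallery between -0.005 and 0.005 m and y of plinth in the frame of gallery between -0.005 and 0.005 m and angle between the x axis of plinth and the x axis of gallery, either way round below 0.06 rad and x of nameplate in the frame of gallery above 0.05 m and angle between plinth's own z axis and vertical below 0.03 rad and contact force between the fingers and plinth below 0.05 N), for 0.2 s.
3. the cactus stands upright in the recess, within 12 mm of the plinth's middle, and is let go (x of plinth in the frame of gallery between -0.005 and 0.005 m and y of plinth in the frame of gallery between -0.005 and 0.005 m and angle between the x axis of plinth and the x axis of gallery, either way round below 0.06 rad and x of nameplate in the frame of gallery above 0.05 m and angle between plinth's own z axis and vertical below 0.03 rad and z of cactus_pot in the frame of plinth between 0.047 and 0.053 m and horizontal distance between cactus_pot and plinth below 0.012 m and angle between cactus_pot's own z axis and vertical below 0.06 rad and contact force between the fingers and cactus below 0.05 N), for 0.2 s.
4. the dome is seated evenly in the recess over the cactus and let go (x of plinth in the frame of gallery between -0.005 and 0.005 m and y of plinth in the frame of gallery between -0.005 and 0.005 m and angle between the x axis of plinth and the x axis of gallery, either way round below 0.06 rad and x of nameplate in the frame of gallery above 0.05 m and angle between plinth's own z axis and vertical below 0.03 rad and z of cactus_pot in the frame of plinth between 0.047 and 0.053 m and horizontal distance between cactus_pot and plinth below 0.012 m and angle between cactus_pot's own z axis and vertical below 0.06 rad and z of dome_knob in the frame of plinth between 0.147 and 0.153 m and horizontal distance between dome_knob and plinth below 0.008 m and angle between dome_knob's own z axis and vertical below 0.04 rad and contact force between the fingers and dome below 0.05 N), for 0.2 s.
At the end, for the whole second after the job is handed in: Plinth home (within 5 mm of flush with both rails, square within 3.5 degrees, nameplate to the room); cactus upright in its recess within 12 mm of the middle; dome level in the recess over it, axis within 8 mm of the middle; all at rest and released (x of plinth in the frame of gallery between -0.005 and 0.005 m and y of plinth in the frame of gallery between -0.005 and 0.005 m and angle between the x axis of plinth and the x axis of gallery, either way round below 0.06 rad and x of nameplate in the frame of gallery above 0.05 m and angle between plinth's own z axis and vertical below 0.03 rad and z of cactus_pot in the frame of plinth between 0.047 and 0.053 m and horizontal distance between cactus_pot and plinth below 0.012 m and angle between cactus_pot's own z axis and vertical below 0.06 rad and z of dome_knob in the frame of plinth between 0.147 and 0.153 m and horizontal distance between dome_knob and plinth below 0.008 m and angle between dome_knob's own z axis and vertical below 0.04 rad and linear speed of each of dome, cactus, plinth below 0.01 m/s); the robot touches nothing.
It fails at once if the plinth is lifted or tipped (more than 7 degrees, or 8 mm off the console) (angle between plinth's own z axis and vertical above 0.12 rad or height (world z) of plinth above 0.008 m).
It fails at once if the dome knocks the cactus (more than 2 N) (contact force between dome and cactus above 2 N).
It fails at once if the dome is banged down on the plinth (more than 60 N) (contact force between dome and plinth above 60 N).
It fails at once if the dome or the cactus is tipped over (more than 35 degrees) (angle between any of dome_knob, cactus_pot's own z axis and vertical above 0.6 rad).
It fails at once if a bystander is shifted more than 20 mm (distance of any of bowl, case_low, case_top, keyring, candle, spray, book from where it was at the start of the episode above 0.02 m).
It also fails if it takes over 72 s, if anything falls off the work surface, if the arm or the gripper's body presses on something with over 40 N, if the wrist force passes 120 N, or if a joint passes its speed limit or range.

## Working session

There is one attempt and no reset: what is moved stays moved. The work goes in short steps, each a Python script; the robot and the scene stay as the last script left them, time stands still between calls to the robot, and variables do not carry over. Pictures are saved under pics/ and viewed, at most 10 in all, crops included, and the job is handed in when it is done.

```bash
mkdir -p pics && cat > h.py <<'E'
import numpy as np, cv2
from workcell import ctrl
def K(c): 
    f=c["img"].shape[0]/2/np.tan(np.radians(c["fovy"])/2); return f,c["cx"],c["cy"]
def pose(c,st=None):
    if "mount" in c:
        M=np.array(c["mount"]);R=np.array(st["ee_rot"]);p=np.array(st["tool_pos"])
        return R@M[:3,3]+p,R@M[:3,:3]
    return np.array(c["xyz"]),np.array(c["orientation"])
def ray(c,uv,st=None):
    f,cx,cy=K(c);p,R=pose(c,st);d=R@np.array([(uv[0]-cx)/f,(uv[1]-cy)/f,1.]);return p,d
def onplane(c,uv,z,st=None):
    p,d=ray(c,uv,st);return p+d*(z-p[2])/d[2]
def proj(c,P,st=None):
    f,cx,cy=K(c);p,R=pose(c,st);q=R.T@(np.array(P)-p);return np.array([cx+f*q[0]/q[2],cy+f*q[1]/q[2]])
def snap(name):
    st=ctrl.get_state();c=ctrl.capture(name);return c,st
E
python3 - <<'E'
from h import *
import pickle
for n in("scene","top"):
    c,st=snap(n);pickle.dump((c,st),open(n+"0.pkl","wb"))
    print(n,c["fovy"],c["cx"],c["cy"],c["xyz"],np.round(c["orientation"],3).tolist())
    cv2.imwrite(f"pics/{n}0.png",cv2.resize(c["img"],(800,600),interpolation=cv2.INTER_CUBIC))
E
```

```text
scene 56.70742890054836 257.26489412411877 192.5621361778198 [ 1.13522373 -0.87756726  1.2038687 ] [[0.864, 0.364, -0.348], [0.503, -0.649, 0.57], [-0.019, -0.668, -0.744]]
top 54.87526988481596 255.90799862230503 186.1656441493245 [ 0.46540203 -0.02884041  1.45396761] [[0.028, -0.995, 0.097], [-1.0, -0.028, 0.004], [-0.001, -0.097, -0.995]]
```

View pics/top0.png

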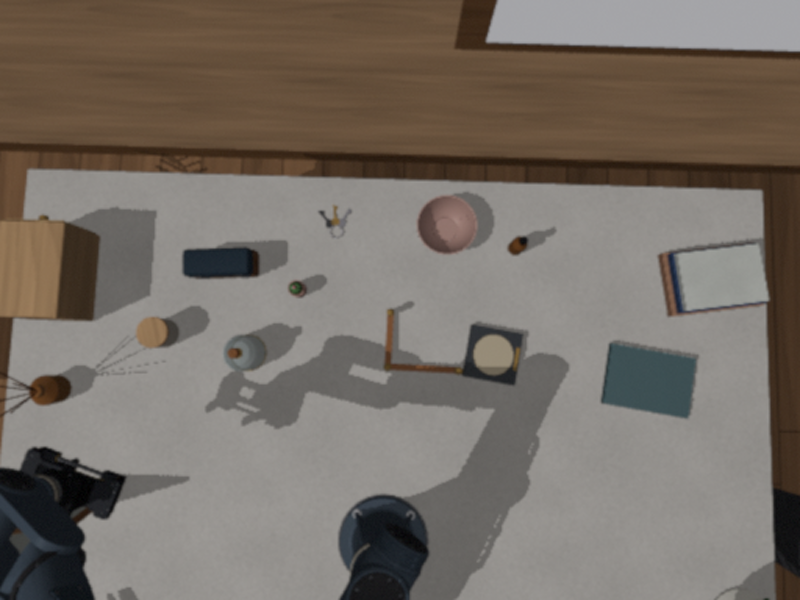

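View pics/scene0.png

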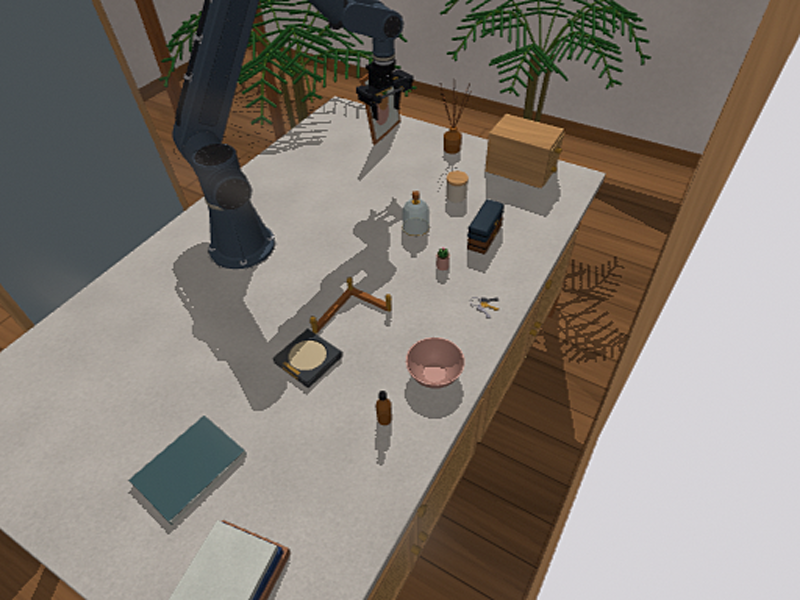

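The top view (800-px picture) shows the gallery corner at (388,366), the free post at (460,370) and the end rail's end at (390,310). It also shows the plinth at (493,353) with its nameplate on the right, the cactus at (297,288) and the dome knob at (235,352). The scene view agrees. Next I'll get coarse positions and take wrist close-ups.

```bash
python3 - <<'E'
from h import *
import pickle
c,_=pickle.load(open("top0.pkl","rb"))
s=.64
for n,u,v,z in[("corner",388,367,.03),("post",461,370,.05),("endend",390,311,.05),("plinth",493,353,.024),("cactus",296,287,.07),("knob",235,352,.13),("bowl",447,224,.05),("spray",516,245,.1),("keys",335,222,.0),("book",650,380,.02),("caseT",220,262,.09)]:
    print(n,np.round(onplane(c,(u*s,v*s),z),3))
D=np.array([[1,0,0],[0,-1,0],[0,0,-1.]])
st=ctrl.get_state();print(np.round(st["ee_rot"],2).tolist(),st["time"],st["opening"])
p=onplane(c,(461*s,370*s),.02)
for R,n in((D,"D"),(np.array([[0,1,0],[1,0,0],[0,0,-1.]]),"E"),(np.array([[0,-1,0],[-1,0,0],[0,0,-1.]]),"F"),(-D*[1,1,-1],"G")):
    q=ctrl.ik([p[0]+.03,p[1]-.02,.40],R);print(n,None if q is None else np.round(q,2))
c,st=snap("wrist");print(np.round(c["mount"],3).tolist(),c["fovy"])
E
```

```text
corner [0.417 0.001 0.03 ]
post [ 0.415 -0.176  0.05 ]
endend [ 0.553 -0.     0.05 ]
plinth [ 0.458 -0.256  0.024]
cactus [0.603 0.227 0.07 ]
knob [0.444 0.348 0.13 ]
bowl [ 0.772 -0.135  0.05 ]
spray [ 0.715 -0.295  0.1  ]
keys [0.78  0.148 0.   ]
book [ 0.403 -0.643  0.02 ]
caseT [0.656 0.408 0.09 ]
[[-0.95, 0.31, -0.0], [0.31, 0.95, -0.0], [0.0, -0.0, -1.0]] 0.1 0.08682532915034477
D [-0.65  0.16  1.5  -0.    1.48  0.92]
E [-0.65  0.16  1.5  -0.    1.48 -0.65]
F [-0.65  0.16  1.5  -0.    1.48  2.49]
G [-0.65  0.16  1.5  -0.    1.48 -2.22]
[[-0.001, -0.959, -0.282, 0.077], [1.0, -0.001, -0.0, -0.0], [-0.0, -0.282, 0.959, -0.162], [0.0, 0.0, 0.0, 1.0]] 65.06614803059972
```

```bash
python3 - <<'E'
from h import *
import pickle
D=np.array([[1,0,0],[0,-1,0],[0,0,-1.]])
for n,p in(("wA",[.58,.29,.32]),("wB",[.53,-.15,.32])):
    ctrl.reach(p,D);ctrl.wait(.3)
    c,st=snap("wrist");pickle.dump((c,st),open(n+".pkl","wb"))
    cv2.imwrite(f"pics/{n}.png",cv2.resize(c["img"],(800,600),interpolation=cv2.INTER_CUBIC))
    print(st["time"],np.round(st["tool_pos"],4),np.round(st["force"],2))
    c2,s2=snap("top");pickle.dump((c2,s2),open(n+"top.pkl","wb"))
E
```

```text
2.275 [0.5796 0.2905 0.3199] [0.5  0.56 0.57]
4.3 [ 0.5302 -0.1494  0.3199] [ 0.04 -0.41  0.44]
```

View pics/wA.png

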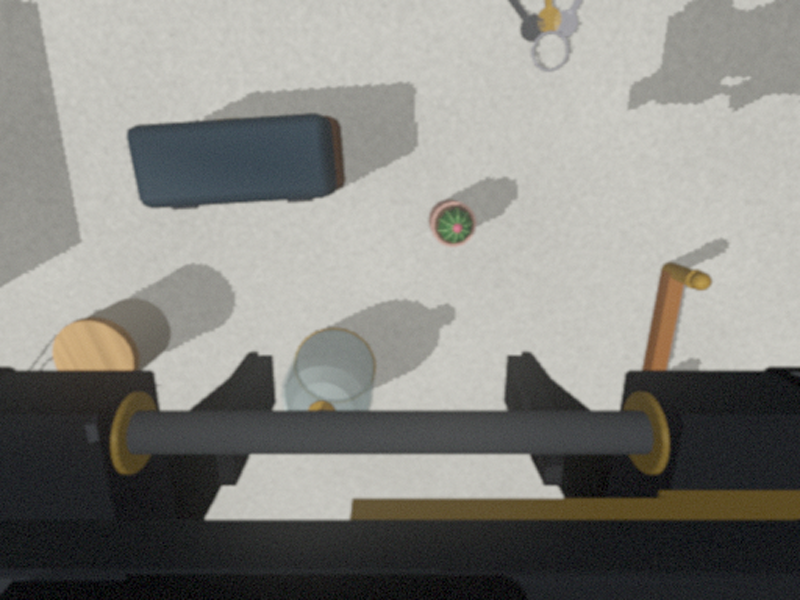

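View pics/wB.png

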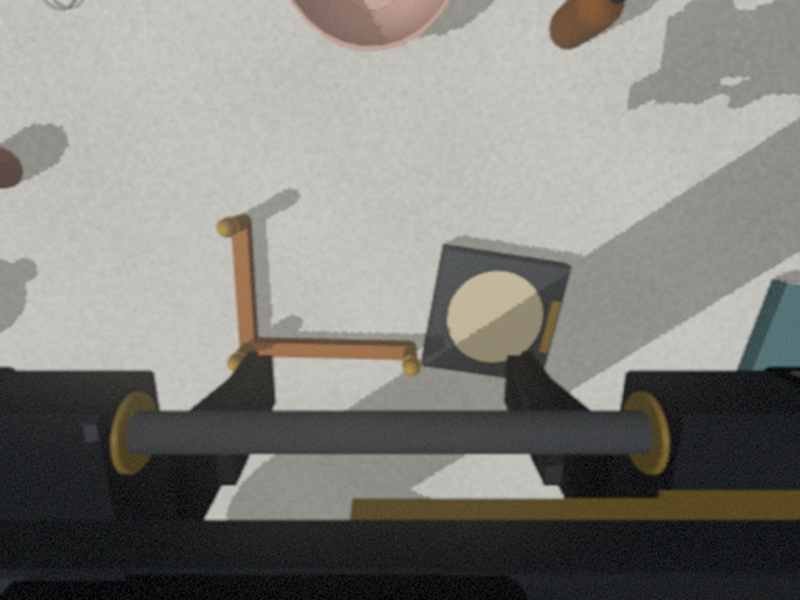

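Wrist A shows the cactus top at (455,225), the dome's top disc at (335,368) and its knob at (322,405), partly hidden. Wrist B shows the plinth's top corners at (445,244), (570,265) and (424,364), with the felt centre at (494,316). The post balls are at (411,370), (240,357) and (228,227), and the nameplate is on the right.

```bash
python3 - <<'E'
from h import *
import pickle
c,st=pickle.load(open("wB.pkl","rb"));s=.64
P=lambda u,v,z:onplane(c,(u*s,v*s),z,st)
A,B,C=P(445,244,.024),P(570,265,.024),P(424,364,.024)
hsv=cv2.cvtColor(c["img"],cv2.COLOR_BGR2HSV)
b,g,r=[c["img"][...,i].astype(int) for i in range(3)]
m=((r-b>25)&(r-g<40)&(hsv[...,2]>60)).astype(np.uint8);m[:, :int(430*s)]=0;m[:int(255*s)]=0;m[int(375*s):]=0;m[:,int(546*s):]=0
cn=max(cv2.findContours(m,0,1)[0],key=cv2.contourArea);cn=cv2.convexHull(cn);e=cv2.fitEllipse(cn);print("felt",e,P(e[0][0]/s,e[0][1]/s,.02))
print("edges",np.linalg.norm(A-B),np.linalg.norm(A-C),"centre",(B+C)/2,A,B,C)
d=B-A;print("nameplate dir yaw deg",np.degrees(np.arctan2(d[1],d[0])))
d=A-C;print("side dir",np.degrees(np.arctan2(d[1],d[0])))
# rails, top z=.018 mask
m=((r-b>45)&(r>90)&(hsv[...,0]<14)).astype(np.uint8);m[:int(215*s)]=0;m[int(372*s):]=0;m[:,:int(215*s)]=0;m[:,int(425*s):]=0
q=np.argwhere(m)[:,::-1]
pts=np.array([onplane(c,u,.018,st) for u in q]);print(len(q))
back=pts[(pts[:,1]<-.03)];end=pts[pts[:,0]>pts[:,0].min()+.045]
for n,w,sz in(("back",back,1),("end",end,0)):
    r_=cv2.minAreaRect((w[:,:2]*1000).astype(np.float32));print(n,r_, cv2.fitLine((w[:,:2]*1000).astype(np.float32),cv2.DIST_HUBER,0,.01,.01).ravel())
for n,u,v,z in(("post",411,368,.053),("corner",237,360,.053),("endpost",226,227,.053),("postbase",413,352,.018)):print(n,P(u,v,z))
print("bowl edge",P(372,47,.06), "spray",P(565,45,0.0))
cv2.imwrite("pics/m.png",m*255)
c,st=pickle.load(open("wA.pkl","rb"))
for n,u,v,z in(("cactus",455,226,.076),("pot rim",453,223,.047),("dome disc",335,360,.0),("knob",322,405,.141)):print(n,P(u,v,z))
E
```

```text
felt ((316.244384765625, 202.03672790527344), (57.04979705810547, 61.87602233886719), 64.50919342041016) [ 0.45797534 -0.257809    0.02      ]
edges 0.12639920745343694 0.1286363151369634 centre [ 0.45888221 -0.25749617  0.024     ] [ 0.53301141 -0.20407595  0.024     ] [ 0.51214832 -0.32874147  0.024     ] [ 0.40561609 -0.18625087  0.024     ]
nameplate dir yaw deg -99.5005520837899
side dir -7.9650815572330895
863
back ((418.7727355957031, -97.13359832763672), (134.01321411132812, 16.723865509033203), 88.83782196044922) [ 5.0633494e-03  9.9998719e-01  4.1908774e+02 -9.8632294e+01]
end ((501.52618408203125, -0.8568105697631836), (16.43526268005371, 92.49427795410156), 88.42521667480469) [ 9.9951679e-01 -3.1083588e-02  5.0687311e+02 -1.8225427e+00]
post [ 0.41412458 -0.17112858  0.053     ]
corner [0.42257918 0.00061384 0.053     ]
endpost [ 0.55315842 -0.00125285  0.053     ]
postbase [ 0.41676141 -0.17476278  0.018     ]
bowl edge [ 0.69860128 -0.13548032  0.06      ] spray [ 0.71322447 -0.31104301  0.        ]
cactus [0.60645085 0.23391533 0.076     ]
pot rim [0.60554787 0.23182652 0.047     ]
dome disc [0.4491334  0.35041514 0.        ]
knob [0.4707749  0.34461708 0.141     ]
```

```bash
cat >> h.py <<'E'
POST=np.array([.4175,-.1725]);GY=np.radians(-1.2)
def rot2(a):return np.array([[np.cos(a),-np.sin(a)],[np.sin(a),np.cos(a)]])
def down(yaw):  # tool x along world yaw, pointing down
    c,s=np.cos(yaw),np.sin(yaw);return np.array([[c,s,0],[s,-c,0],[0,0,-1.]])
HOME=POST+rot2(GY)@[.073,.100]
ZP=.0215;OFF=.0382
def tool(c,nyaw,off=OFF,z=ZP):return np.array([*(np.array(c)+off*np.array([np.cos(nyaw),np.sin(nyaw)])),z])
def show(t=""):
    s=ctrl.get_state();print(t,round(s["time"],2),np.round(s["tool_pos"],4),"F",np.round(s["force"],2));return s
E
python3 - <<'E'
from h import *
print("home",HOME)
c0=np.array([.4585,-.2577]);py=np.radians(-99)
c1=POST+rot2(py)@[.075,.042];d=c1-c0;n=np.arctan2(d[1],d[0]);print(c1,np.degrees(n))
ctrl.close(20)
ctrl.reach(tool(c0,n,.005,.08),down(n))
ctrl.movel(tool(c0,n,.005,.03));show("pre")
print(ctrl.movel(tool(c0,n,.005),max_speed=.05,max_force=6));show("in")
ctrl.movel(tool(c0,n,.030),max_speed=.08)
for k in np.linspace(0,1,4):
    r=ctrl.movel(tool(c0+k*d,n),max_speed=.03,max_force=25);show(f"{k:.2f} {r}")
c,st=snap("top");cv2.imwrite("pics/t1.png",cv2.resize(c["img"][150:280,200:400],(800,520),interpolation=cv2.INTER_CUBIC))
c,st=snap("wrist");cv2.imwrite("pics/w1.png",c["img"])
E
```

```text
home [ 0.49257823 -0.07405073]
[ 0.44725033 -0.25314687] 157.96514186510294
pre 8.95 [ 0.4538 -0.2557  0.0299] F [-0.05  0.06 -0.46]
False
in 9.27 [ 0.4539 -0.2559  0.0217] F [-0.15 -0.68 -0.24]
0.00 False 10.15 [ 0.423  -0.2433  0.0215] F [-0.1  -0.58  0.38]
0.33 False 10.43 [ 0.4198 -0.2424  0.0216] F [ 1.89  0.07 -1.24]
0.67 False 10.72 [ 0.4161 -0.241   0.0217] F [ 2.16 -1.9  -0.62]
1.00 False 11.0 [ 0.4118 -0.2389  0.0216] F [ 2.42 -2.01  0.49]
```

View pics/t1.png

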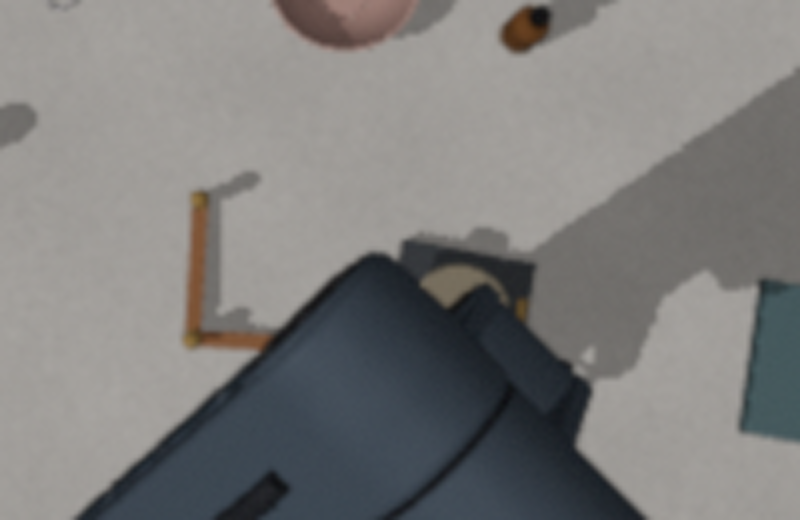

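The arm hides part of the view, but the plinth's far edge runs from (405,243) to (535,263), so it slid without turning. Towing from inside the recess takes about 3 N. Now I'll swing it round the post.

```bash
python3 - <<'E'
from h import *
py0=np.radians(-99);N=np.radians(145);t=.042
c=POST+rot2(py0)@[.075,t]
s=ctrl.get_state();
ctrl.movel(tool(c,np.radians(158),.015),max_speed=.1)
ctrl.movel(tool(c,py0+N,.025),down(py0+N),max_speed=.06)
for i,py in enumerate(np.linspace(py0,GY,15)):
    cc=POST+rot2(py)@[.073,t]
    r=ctrl.movel(tool(cc,py+N),down(py+N),max_speed=.05,max_force=25)
    show(f"{np.degrees(py):.0f} {r}")
    if r:break
for n in("top","scene"):
    c,st=snap(n);cv2.imwrite(f"pics/{n}2.png",c["img"])
a=cv2.imread("pics/top2.png")[170:270,230:390];b=cv2.imread("pics/scene2.png")[150:250,150:310]
cv2.imwrite("pics/p2.png",cv2.resize(np.vstack([a,b]),(480,600),interpolation=cv2.INTER_CUBIC))
E
```

```text
-99 False 14.03 [ 0.4744 -0.2233  0.0215] F [ 0.01 -0.14 -0.1 ]
-92 False 14.37 [ 0.4796 -0.2163  0.0214] F [-2.35 -1.05  0.3 ]
-85 False 14.7 [ 0.4842 -0.2084  0.0214] F [-2.44 -1.87  1.28]
-78 False 15.03 [ 0.4885 -0.2001  0.0215] F [-1.71 -2.48  0.59]
-71 False 15.37 [ 0.4916 -0.1913  0.0215] F [-1.53 -1.45  0.19]
-64 False 15.7 [ 0.4935 -0.1822  0.0215] F [-0.86 -1.16 -0.15]
-57 False 16.03 [ 0.4942 -0.1729  0.0216] F [-0.55 -1.6  -0.41]
-50 False 16.37 [ 0.4936 -0.1636  0.0216] F [ 0.47 -1.04 -0.93]
-43 False 16.7 [ 0.4919 -0.1545  0.0216] F [ 1.09 -1.26 -0.91]
-36 False 17.03 [ 0.4891 -0.1456  0.0216] F [ 1.54 -1.39  0.23]
-29 False 17.37 [ 0.4852 -0.1371  0.0216] F [ 0.57 -1.45  0.  ]
-22 False 17.7 [ 0.4804 -0.1292  0.0216] F [ 0.93 -2.37  1.91]
-15 False 18.03 [ 0.4746 -0.1219  0.0216] F [ 2.11 -2.87  0.99]
-8 False 18.37 [ 0.4681 -0.1153  0.0216] F [ 2.03 -3.33  1.02]
-1 False 18.7 [ 0.4608 -0.1096  0.0216] F [ 1.42 -2.59  0.74]
```

View pics/p2.png

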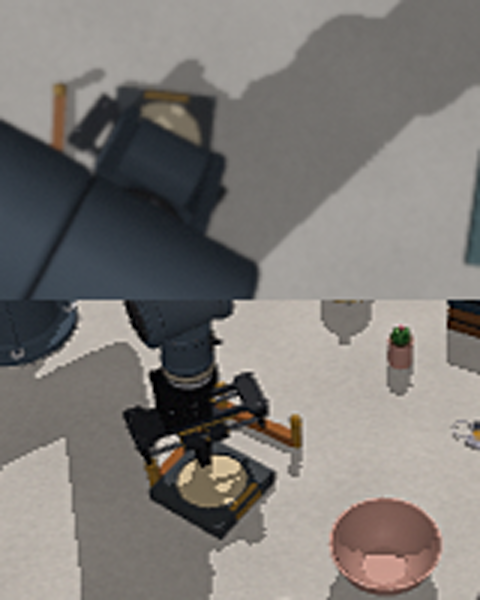

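The plinth has swung round: the nameplate faces the room and about 5° is left. I'll slide it home and press it against both rails.

```bash
python3 - <<'E'
from h import *
import pickle
def G(x,y):return HOME+rot2(GY)@[x,y]
def go(c,n0,n1):
    ctrl.movel(tool(c,GY+np.radians(n0),.015),max_speed=.1)
    ctrl.movel(tool(c,GY+np.radians(n1),.025),down(GY+np.radians(n1)),max_speed=.08)
def push(cs,n,f,v=.04):
    for c in cs:
        r=ctrl.movel(tool(c,GY+np.radians(n)),max_speed=v,max_force=f);show(f"{n} {r}")
        if r:break
go(G(0,-.058),145,170)
push([G(0,-.058),G(-.008,-.056)],170,10)
go(G(0,-.058),170,112)
push([G(0,-.058),G(-.002,-.03),G(-.002,-.004),G(-.002,.010)],112,14)
go(G(0,0),112,135)
push([G(-.003,.003),G(-.015,.015)],135,16,.03)
go(G(0,0),135,175)
push([G(0,0),G(-.015,0)],175,12,.03)
go(G(0,0),175,95)
push([G(0,0),G(0,.015)],95,12,.03)
ctrl.movel(tool(G(0,0),GY+np.radians(95),.02),max_speed=.1)
p=ctrl.get_state()["tool_pos"];ctrl.movel([p[0],p[1],.10],max_speed=.25)
ctrl.reach([.40,-.03,.33],down(0));ctrl.wait(.2)
c,st=snap("wrist");pickle.dump((c,st),open("wC.pkl","wb"));show()
cv2.imwrite("pics/wC.png",cv2.resize(c["img"],(800,600),interpolation=cv2.INTER_CUBIC))
E
```

```text
170 False 20.25 [ 0.4538 -0.1245  0.0215] F [0.92 0.57 0.04]
170 False 20.61 [ 0.4504 -0.1244  0.0219] F [ 8.53  0.65 -2.57]
112 False 22.72 [ 0.4777 -0.096   0.0215] F [-0.01  0.05 -0.21]
112 False 23.57 [ 0.4782 -0.0684  0.0217] F [ 4.3  -2.79 -2.89]
112 False 24.37 [ 0.4788 -0.0427  0.0218] F [ 5.07 -3.04 -1.35]
112 True 24.69 [ 0.4795 -0.0345  0.0217] F [-2.34 -7.38  0.89]
135 False 26.38 [ 0.4639 -0.0439  0.0216] F [ 0.4  -3.27 -0.23]
135 True 26.73 [ 0.4647 -0.0433  0.0219] F [ 0.22 -3.7   0.07]
175 False 28.57 [ 0.4546 -0.07    0.0215] F [ 0.2  -0.02 -0.41]
175 True 28.94 [ 0.4519 -0.0713  0.0219] F [ 2.73  1.23 -1.01]
95 False 31.49 [ 0.4901 -0.0357  0.0215] F [-0.79 -0.67  0.84]
95 True 31.8 [ 0.4906 -0.033   0.0215] F [-1.67 -6.34  0.68]
 34.32 [ 0.4    -0.03    0.3295] F [ 0.77 -0.39 -0.07]
```

View pics/wC.png

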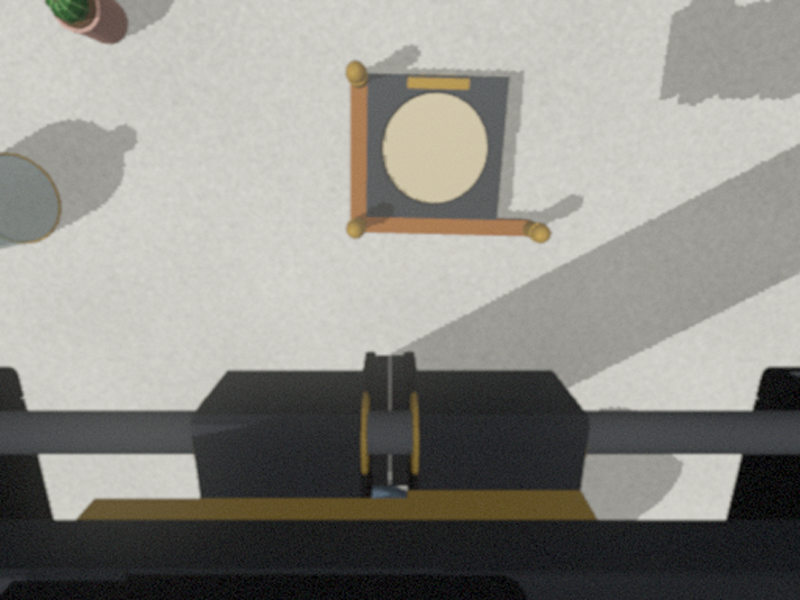

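The plinth is home and flush with both rails, with the nameplate at (438,83) facing the room and the felt centre at (436,147). Next, a close look at the dome and cactus.

```bash
python3 - <<'E'
from h import *
import pickle
c,st=pickle.load(open("wC.pkl","rb"));s=.64
b,g,r=[c["img"][...,i].astype(int) for i in range(3)]
m=((r>170)&(r-b>25)&(r-g<35)).astype(np.uint8);m[:60]=0;m[132:]=0;m[:,:242]=0;m[:,315:]=0
cn=max(cv2.findContours(m,0,1)[0],key=cv2.contourArea);e=cv2.fitEllipse(cn);print("felt",e,onplane(c,e[0],.02,st))
for n,u,v in(("TL",367,75),("TR",508,78),("BR",497,217),("BLrail",367,217)):print(n,onplane(c,(u*s,v*s),.024,st))
ctrl.release()
ctrl.reach([.50,.27,.33],down(0));ctrl.wait(.2)
c,st=snap("wrist");pickle.dump((c,st),open("wD.pkl","wb"));show()
cv2.imwrite("pics/wD.png",cv2.resize(c["img"],(800,600),interpolation=cv2.INTER_CUBIC))
E
```

```text
felt ((278.0896301269531, 94.03776550292969), (64.96231842041016, 68.83523559570312), 9.875821113586426) [ 0.4929554  -0.07311847  0.02      ]
TL [ 0.55479062 -0.00990035  0.024     ]
TR [ 0.55222932 -0.13785429  0.024     ]
BR [ 0.42737355 -0.13593311  0.024     ]
BLrail [ 0.42742371 -0.00813647  0.024     ]
 37.28 [0.5003 0.2688 0.3303] F [ 0.39 -0.9   0.57]
```

View pics/wD.png

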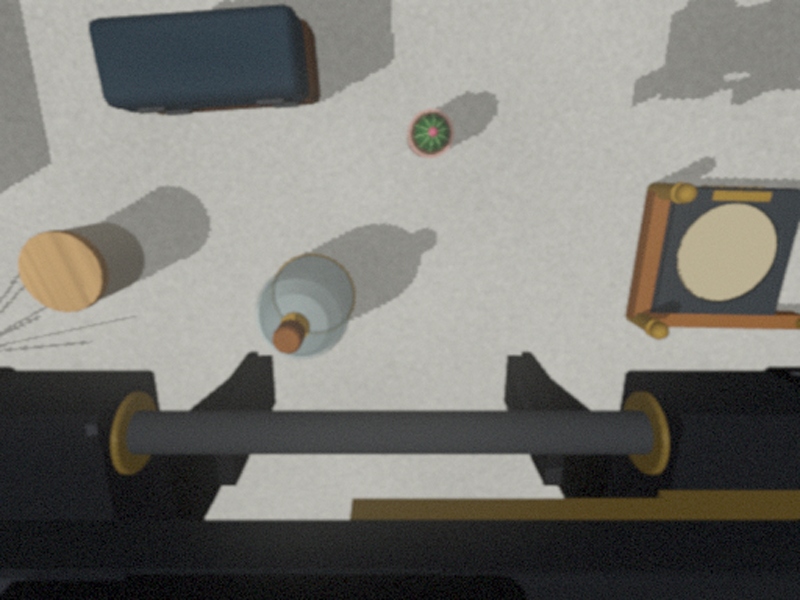

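The cactus is centred at (431,132), the knob's top is at (287,340) and the dome's base ring is at (314,292). The plinth centre agrees to about 2 mm. Now the cactus.

```bash
python3 - <<'E'
from h import *
import pickle
c,st=pickle.load(open("wD.pkl","rb"));s=.64
P=lambda u,v,z:onplane(c,(u*s,v*s),z,st)
for n,u,v,z in(("flower",432,131,.076),("rim",430,132,.047),("knobtop",287,340,.141),("ring",314,292,.002),("felt",728,251,.02),("knobmid",289,335,.130)):print(n,P(u,v,z))
k=(P(432,131,.076)+P(430,132,.047))[:2]/2;print("cactus",k)
assert np.linalg.norm(k-[.605,.233])<.012
C=np.array([.4925,-.0735]);R=down(np.pi/2)
ctrl.reach([*k,.15],R)
print(ctrl.movel([*k,.013],max_speed=.2,max_force=15))
ctrl.close(15);s_=show("grip");print(s_["opening"],s_["finger_force"])
ctrl.movel([*k,.13],max_speed=.25)
ctrl.reach([*C,.13],R)
ctrl.movel([*C,.05],max_speed=.2)
print(ctrl.movel([*C,.029],max_speed=.03,max_force=3));s_=show("down");print(s_["opening"])
ctrl.release();p=ctrl.get_state()["tool_pos"]
ctrl.movel([p[0],p[1],.15],max_speed=.2)
ctrl.reach([.42,-.02,.33],down(0));ctrl.wait(.1)
c,st=snap("wrist");pickle.dump((c,st),open("wE.pkl","wb"));show()
cv2.imwrite("pics/wE.png",cv2.resize(c["img"],(800,600),interpolation=cv2.INTER_CUBIC))
E
```

```text
flower [0.60453132 0.23252421 0.076     ]
rim [0.60554449 0.23179928 0.047     ]
knobtop [0.4438252  0.35011753 0.141     ]
ring [0.44596024 0.34981111 0.002     ]
felt [ 0.49270777 -0.07507784  0.02      ]
knobmid [0.44399319 0.35076091 0.13      ]
cactus [0.60503791 0.23216174]
False
grip 40.45 [0.6049 0.2322 0.0129] F [0.25 0.34 1.02]
0.03925898868732415 14.972955908160657
True
down 43.43 [ 0.4926 -0.0736  0.0323] F [ 0.7  -0.05  3.35]
0.03948506595401161
 46.81 [ 0.4199 -0.0201  0.3294] F [ 0.03 -0.09 -0.63]
```

View pics/wE.png

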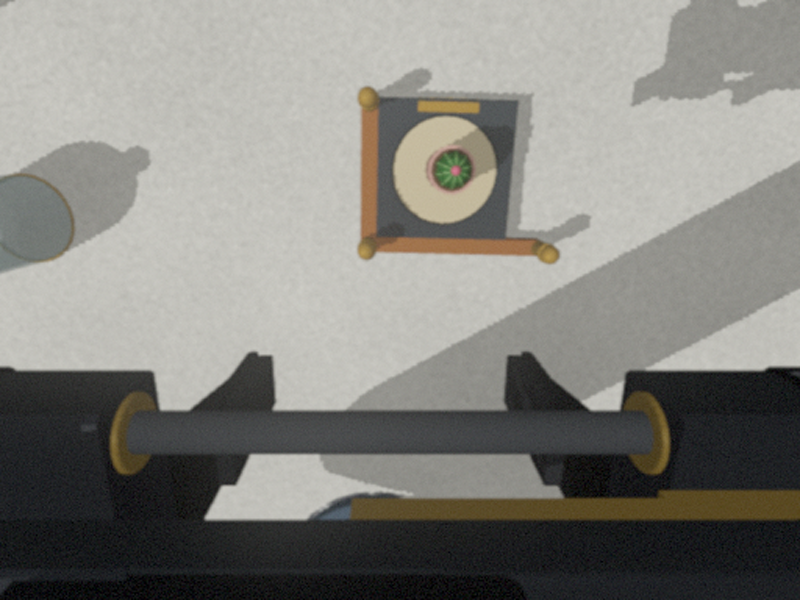

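The cactus stands upright in the middle of the recess: pot rim at (451,169), felt centre at (445,170). Now the dome.

```bash
python3 - <<'E'
from h import *
import pickle
c,st=pickle.load(open("wE.pkl","rb"));s=.64
P=lambda u,v,z:onplane(c,(u*s,v*s),z,st)
print("felt",P(445,170,.02),"rim",P(451,169,.067),"flower",P(456,171,.096))
C=np.array([.4925,-.074]);R=down(np.pi/2);k=np.array([.4447,.350])
ctrl.reach([*k,.19],R)
print(ctrl.movel([*k,.1115],max_speed=.12,max_force=6))
ctrl.close(40);s_=show("grip");print(s_["opening"],s_["finger_force"])
ctrl.movel([*k,.26],max_speed=.2);show("lift")
ctrl.reach([*C,.26],R);ctrl.wait(.3);show("over")
r=ctrl.movel([*C,.15],max_speed=.12,max_force=4);show(f"mid {r}")
if not r:
    r=ctrl.movel([*C,.127],max_speed=.02,max_force=3);s_=show(f"down {r}");print(s_["opening"])
E
```

```text
felt [ 0.49167245 -0.0738201   0.02      ] rim [ 0.49312777 -0.07366308  0.067     ] flower [ 0.4918965  -0.07412046  0.096     ]
False
grip 50.16 [0.4442 0.3499 0.1114] F [-1.04  0.31  0.69]
0.022867271716394723 39.99311959370971
lift 51.05 [0.4437 0.3494 0.2586] F [ 0.39 -0.39 -3.4 ]
over 52.92 [ 0.4926 -0.0734  0.26  ] F [-0.21 -0.43 -3.58]
mid False 53.99 [ 0.4931 -0.0742  0.1506] F [ 0.34 -0.25 -2.78]
down True 54.87 [ 0.4919 -0.0739  0.1311] F [-1.61 -0.04  4.02]
0.022297841176584652
```

Contact came at TCP 0.1311, and seating on the felt should give 0.1315, so the dome is down in the recess. I'll release it and look.

```bash
python3 - <<'E'
from h import *
import pickle
ctrl.release();p=ctrl.get_state()["tool_pos"]
ctrl.movel([p[0],p[1],.25],max_speed=.15)
ctrl.reach([.40,-.02,.38],down(0));ctrl.wait(.1)
c,st=snap("wrist");pickle.dump((c,st),open("wF.pkl","wb"));show()
c2,_=snap("scene")
a=cv2.resize(c["img"][:240],(640,300));b=cv2.resize(c2["img"][120:270,130:450],(640,300),interpolation=cv2.INTER_CUBIC)
cv2.imwrite("pics/F.png",np.vstack([a,b]))
E
```

```text
58.64 [ 0.4    -0.0201  0.3795] F [-0.12 -0.63  0.7 ]
```

View pics/F.png

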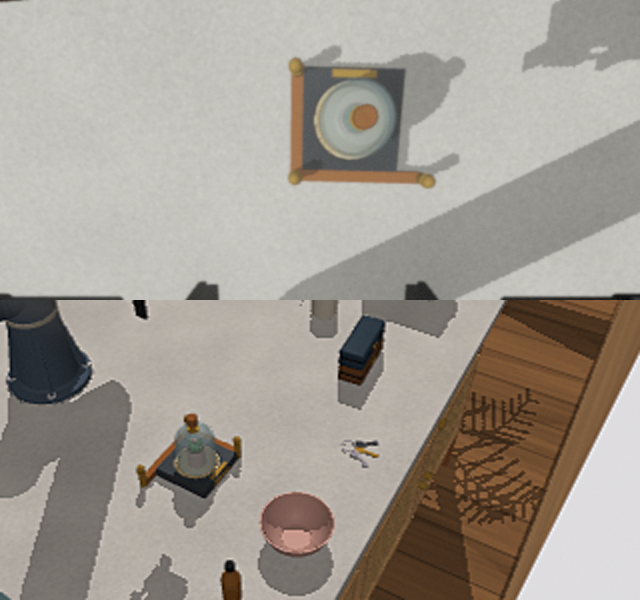

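The dome sits level and centred in the recess, with its knob at (365,117) as expected from parallax. The plinth is still flush and nothing else has moved. I'm handing the job in.

```bash
python3 -c "
from h import *
print(ctrl.finish_job())"
```

```text
the job is handed in; nothing more can be done
None
```

I handed the job in at about 59 s: the plinth is home and flush with both rails with its nameplate to the room, the cactus is centred on it, and the dome is seated over the cactus and released, though the hand-in gave no verdict.

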